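Clamp the painted panel in the table easel and hold it at the marked tilt

TASK

Slide the easel's top clamp down its mast until it bears firmly on the upper edge of the painted panel and presses the panel square and home against the bottom ledge; then take the easel's frame by the top end of the mast, raise it until its pointer stands at the red clip on the side quadrant, and keep holding it still there. The program finishes while holding, because the wing nut is loose and the frame would drop until a colleague tightens it. The varnish is wet, so touch the panel with nothing but the clamp, and leave the red clip and the paints, jar and brushes around the easel where they are.

Things in the scene. Friction and masses are not known exactly. Their poses are not given: they have to be found in the camera images.
- frame_hinge (a point): Middle of the hinge line of a beech table easel fixed to the table, 38 mm above it at the easel's near end; x points level to the easel's top end, y along the hinge to its left side, z up. Two runners 285 mm long, 24 mm high, 250 mm apart. On the left one (y = 125 mm) stands an aluminium quadrant, 138 mm radius about the hinge, reaching 170 mm above the table.
- frame (a joint): Tilt of the easel's frame about the hinge line, rad: 0 = lying flat (the start), grows as the mast's top end is raised (up and back towards the hinge), to 1.2. It moves freely and drops if let go. Frame, mast, clamp and panel together weigh 0.6 to 1 kg; 2.5 to 4.5 N at the mast's top end lifts them.
- mast_grip (a point): Point on the centre line of the mast, the bare beech bar 22 mm wide (across) and 14 mm thick whose top 110 mm is where the easel is taken to raise it: 288 mm from the hinge line, 27 mm short of the mast's end; x points along the mast to its end, z out of the frame's front face. Lying flat it is 45 mm above the table, nothing beneath it nor within 100 mm to its sides.
- clamp (a joint): Travel of the top clamp down the mast, m: 0 = highest place, grows as it slides towards the hinge (to 0.085). Unloaded, its jaw face is 240 mm minus this from the hinge line. 4 N of friction hold it where it is left, also against the spring of its jaw: 0.068 = the jaw just meets a panel that is home on the ledge, 0.072 to 0.076 = presses it firmly; pushed hard it stops at 0.076.
- clamp_grip (a point): Centre of the dark wooden grip block standing on the top clamp: 22 mm wide (across the mast), 26 mm along it, 44 mm tall; 58 mm out from the hinge line's plane, so 96 mm above the table when flat. Its top is 22 mm higher, the clamp's 40 mm wide saddle 24 mm lower, the jaw face 36 mm towards the hinge. x points up the mast, z out of the frame's front face.
- ledge (a point): Middle of the brown bottom ledge's inner face, level with the panel's underside, 22 mm from the hinge line. x points along the mast to the top end, z out of the frame's front face. The ledge is 212 mm wide and 20 mm high over the panel's underside.
- panel: Loose painted panel lying face up between ledge and clamp: dark red rim, gold line, cream field, medallion, wet varnish. 150 mm along x (to the clamp), 200 mm wide, 9 mm thick, 0.12 to 0.22 kg; origin at the centre of its underside. It starts 7 to 15 mm short of home and a little askew; home, it is flush on the ledge (origin 75 mm from the ledge point). Slides with up to 2 N.
- pointer (a point): Tip region of the brass pointer arm on the frame's left side, 150 mm from the hinge line, with a black conical tip; x points out from the hinge line along the arm, parallel to the frame.
- clip (a joint): Angle of the red clip on the quadrant, rad, measured like the frame's tilt: the frame stands at the mark when both values are equal. Different every time, 0.45 to 0.85.
- clip_center (a point): Centre of the red plastic index clip on the quadrant's rim, 26 x 22 x 14 mm, 134 mm from the hinge line, 130 mm to the left of the mast; x points out from the hinge line. Stiff; it must not be shifted.
- blue_paint: Bystander: blue paint bottle, 38 mm diameter, 105 mm tall, beside the easel's right runner; origin under its centre.
- gold_paint: Bystander: gold paint bottle, 38 mm diameter, 105 mm tall, to the right of the mast's top end, 190 mm or more from the mast; origin under its centre.
- white_paint: Bystander: white paint bottle, 48 mm diameter, 115 mm tall, to the right; origin under its centre.
- varnish_jar: Bystander: amber varnish jar, 64 mm diameter, 70 mm tall, to the left; origin under its centre.
- flat_brush: Bystander: brush with red handle, 190 mm long, lying beside the easel's left runner.
- brush_mug: Bystander: white mug of brushes, 72 mm diameter, 180 mm tall with the brushes, to the right; origin under its centre.
- panel_top (a point): Middle of the panel's upper edge (the one facing the clamp), half-way through its thickness; axes as the panel's.
- jaw: The clamp's spring-loaded jaw, a brown, felt-faced wooden bar 64 mm wide; origin at the middle of its flat face, level with the panel's underside; x points up the mast, away from the panel. It springs back up to 8 mm into the clamp: 1.2 N at first, 0.8 N more per mm. A lip overhangs the panel by 8 mm, 5 mm above its face.

How it is judged:
By the outcome, as a careful person would: the job done as asked, in the order asked, and still so for the second after the job is handed in, while the arm keeps its last pose, push and grip.
It also fails if it takes over 48 s, if anything falls off the work surface, if the arm or the gripper's body presses on something with over 40 N, if the wrist force passes 120 N, or if a joint passes its speed limit or range.

ROBOT

A 6-joint arm with a two-finger parallel gripper is mounted at the origin on the work surface. World frame = base frame: x ahead of the robot, y to its left, z up, the work surface at z = 0. Lengths are in m, angles in rad, forces in N, time in s.
With the tool pointing down it reaches from about 0.375 to 0.9 m from the base axis. Payload 3.1 kg.
Tool frame: the origin (TCP) lies midway between the tips of the shut fingers; the grasp point (between the pads) lies 19 mm behind it (manip.grasp_offset is the distance from the TCP to the grasp point, in m); z points along the fingers, y is the line along which they close (so a half turn about z gives the same grasp; the last joint's range is limited). The gripper opens to 85 mm and grips with 20 to 120 N. Pads are 22 mm wide; open, the fingers measure 114 mm over their backs; the gripper's body (76 mm by 85 mm) begins 54 mm behind the grasp point. The pads swing forward as they close: fully open they stand 13 mm farther back than shut.
Start: joints at [-1.512, 0.527, 1.433, -0, 1.181, -0.178], TCP at [0.147, -0.607, 0.231] pointing down, gripper open.
Joint ranges: [-3.08, 3.08], [-0.75, 2.2], [0.22, 2.44], [-1.43, 4.57], [0, 2.65], [-2.85, 2.85]. Speed limits (rad/s): [2.79, 2.79, 3.14, 3.14, 3.14, 3.14].

INTERFACE

Orientations are given as a unit quaternion [x, y, z, w].
In Python, from station import sensors, cams, order, manip gives the robot as it stands.
- The arm moves only by the tool move_arm, never from a script. Its argument "targets" is a list of rows, each an object of numbers: "dx", "dy", "dz": the shift along the world's x, y, z normalised to -1 to 1, where 1 is 25 mm; "rx", "ry", "rz": the turn, a rotation vector about the world's x, y, z normalised to -1 to 1, where 1 is 30 degrees. A call has exactly 10 rows; each row shifts and turns the commanded pose from where the row before left it; what a row does not reach is not made up. A row lasts 1/8 s, in which the tool goes at most 62.5 mm and 10.7 degrees, less where a joint would pass 70% of its speed; a pose out of reach is approached as far as the arm can. A call with a number of a shift or a turn outside -1 to 1 is refused whole. A call with a gripper value outside its range is refused whole. "claw" is the opening in per cent of the stroke, from 0 (shut) to 100 (fully open), set as the call begins (left out, the last holds). The fingers move at their own pace and stop on an object; "newtons" is the grip in N (left out, the last holds). Time passes only in rows, so rows that do not move let the fingers close, or fill a call up. It gives the time, the measured TCP pose, the force, the opening and the grip force at its end, in the units of the state.
- sensors.sense(): the state, without advancing time (a new reading comes with each control period).
- cams.snapshot(name): name is "scene" or "top"; returns the picture (480x640x3 uint8, red, green, blue); there is no depth.
- cams.camera_model(name): a dict with "fx", "fy", "cx", "cy" (pixels), "extrinsics" (4x4, takes a point from world to camera coordinates). Camera axes: x right, y down, z forward; pixel columns grow to the right and rows downward; lengths in m; the calibration is good to about 2 mm. A picture is of the moment at which its call begins. camera_model takes no time and is no camera call.
- order.sign_off(): hands the job in; it is judged then, once.
The state is a dict: "t": time; "q": joint angles; "qd": joint speeds; "tau": joint torques, N m; "tcp_pos": TCP position; "tool_rot": TCP orientation; "force": force on the tool from outside, world axes, zero at the start; "ft_torque": the same for the moment, N m; "finger_gap": opening from 0.0 (shut) to 1.0 (fully open); "gripper_force": force on a finger pad.
Only numpy, scipy, OpenCV 4.12 (cv2) and the standard library are available. Lean on these libraries where they do the work, as an engineer would, in place of code of your own. Each camera call takes 0.05 s, during which the arm holds its last target. There are 200 camera calls.

## Working session

There is one attempt and no reset: what is moved stays moved. The work goes in short steps, Python scripts to look and compute and a tool call to move; the robot and the scene stay as the last step left them, time stands still between calls to the robot, and variables do not carry over. Pictures are saved under pics/ and viewed, at most 10 in all, crops included, and the job is handed in when it is done.

Besides the shell and the picture viewer there is one more tool, called in YAML: its name, and indented under it one key for each argument. move_arm: Moves the arm, as the interface text tells. Scaled input: -1 to 1 covers 25 mm each way for a shift and 30 degrees each way for a turn. Its arguments: {"type":"object","properties":{"targets":{"type":"array"},"claw":{"type":"number"},"newtons":{"type":"number"}},"required":["targets"]}

```bash
mkdir -p pics; ls
python3 - <<'E'
from station import sensors,cams
import cv2
for n in("scene","top"):
    cv2.imwrite(f"pics/{n}0.png",cams.snapshot(n)[:,:,::-1])
    m=cams.camera_model(n);print(n,m)
print(sensors.sense())
E
```

```text
pics
scene {'fx': 610.9548410756473, 'fy': 610.9548410756473, 'cx': 318.2573840649204, 'cy': 242.97274440902245, 'extrinsics': array([[ 0.35736166,  0.93393484,  0.0076388 , -0.20961059],
       [ 0.78143254, -0.29450855, -0.55011626, -0.37498511],
       [-0.51152305,  0.20255967, -0.83505314,  1.67988462],
       [ 0.        ,  0.        ,  0.        ,  1.        ]])}
top {'fx': 469.1174128298796, 'fy': 469.1174128298796, 'cx': 311.02033984299095, 'cy': 243.1362979414601, 'extrinsics': array([[-0.02185149, -0.99974842, -0.00506151,  0.0092678 ],
       [-0.99814199,  0.02210384, -0.05678025,  0.53072704],
       [ 0.05687784,  0.00381138, -0.99837387,  1.12787765],
       [ 0.        ,  0.        ,  0.        ,  1.        ]])}
{'t': 0.1, 'q': array([-1.51152662e+00,  5.28379339e-01,  1.43372899e+00, -2.06608876e-05,
        1.18137722e+00, -1.78497451e-01]), 'qd': array([-0.00112406, -0.00118829, -0.00225401,  0.00183457, -0.00200118,
        0.0009789 ]), 'tau': array([ 5.37554820e-05, -4.43303633e+01, -1.78586608e+01, -2.65613808e-04,
        3.84852159e-03, -7.78540379e-07]), 'tcp_pos': array([ 0.14719595, -0.60678897,  0.23044206]), 'tool_rot': array([ 9.92940755e-01,  1.18607592e-01,  4.68517548e-05, -9.45336804e-04]), 'force': array([-0.32258627,  0.43557439,  0.55930534]), 'ft_torque': array([-0.02001022,  0.02462332, -0.03884497]), 'gripper_force': 0.0, 'finger_gap': 0.9987051007827927}
```

View pics/scene0.png

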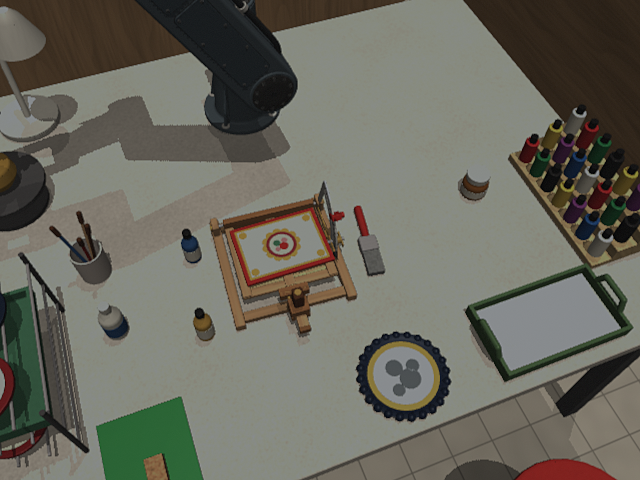

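View pics/top0.png

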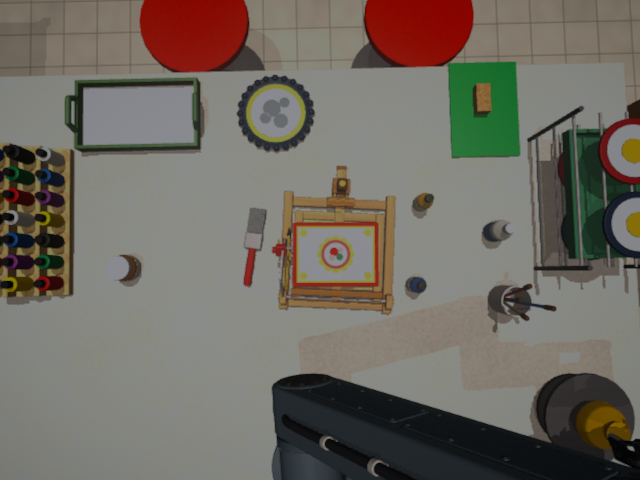

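The easel stands ahead of the robot with its mast pointing away. In the top view the mast end is near (341,170) and the clamp near (342,187). The clip is near (278,249) and the hinge near row 303. I'll enlarge both views.

Run:
```python
import cv2
a=cv2.imread("pics/top0.png")[155:320,260:420];cv2.imwrite("pics/topc.png",cv2.resize(a,None,fx=3.6,fy=3.6,interpolation=cv2.INTER_CUBIC))
a=cv2.imread("pics/scene0.png")[175:340,200:390];cv2.imwrite("pics/scenec.png",cv2.resize(a,None,fx=3.6,fy=3.6,interpolation=cv2.INTER_CUBIC))
```

```text
(no output)
```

View pics/topc.png

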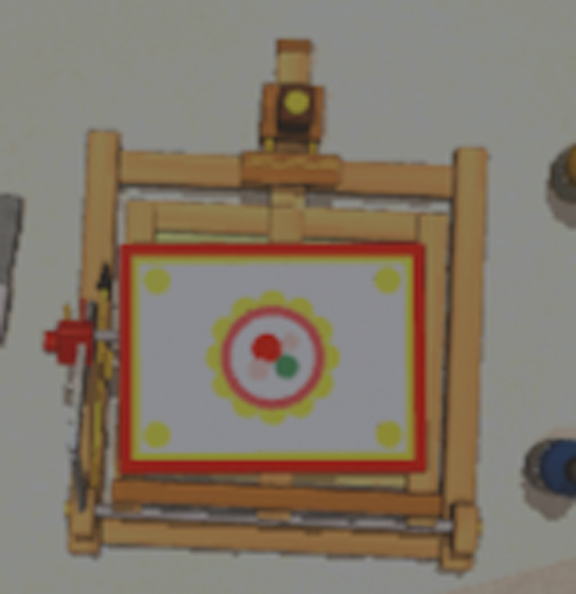

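View pics/scenec.png

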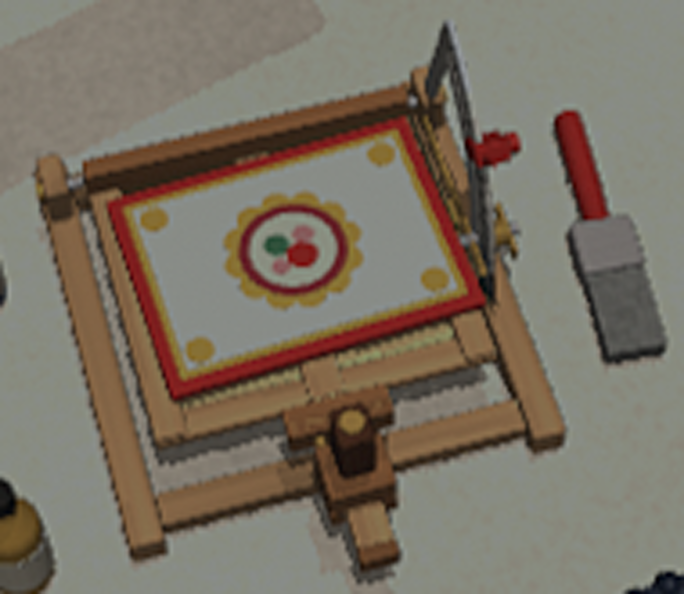

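```bash
cat > h.py <<'E'
import numpy as np
from station import cams
M={n:cams.camera_model(n) for n in("scene","top")}
OFF={"top":(260,155),"scene":(200,175)}
def proj(n,P):
    m=M[n];E=m["extrinsics"];c=np.atleast_2d(P)@E[:3,:3].T+E[:3,3]
    return np.c_[m["fx"]*c[:,0]/c[:,2]+m["cx"],m["fy"]*c[:,1]/c[:,2]+m["cy"]]
def full(n,u,v): return np.array([OFF[n][0]+u/3.6,OFF[n][1]+v/3.6])
def W(p,L):  # p=(x,y,yaw), L local hinge coords
    c,s=np.cos(p[2]),np.sin(p[2]);L=np.atleast_2d(L)
    return np.c_[p[0]+c*L[:,0]-s*L[:,1],p[1]+s*L[:,0]+c*L[:,1],L[:,2]+.038]
E
python3 - <<'E'
from h import *
from scipy.optimize import least_squares
O=[("top",95,511,lambda q:(0,q[3],0)),("top",450,526,lambda q:(0,-q[3],0)),("top",294,40,lambda q:(.315,0,.014)),
("scene",378,545,lambda q:(.315,0,.014)),("scene",75,183,lambda q:(0,-q[3],0)),("scene",411,101,lambda q:(0,q[3],0)),
("scene",352,412,lambda q:(q[4],0,.080)),("top",297,103,lambda q:(q[4],0,.080)),
("scene",495,148,lambda q:(.134*np.cos(q[5]),.130,.134*np.sin(q[5]))),("top",70,342,lambda q:(.134*np.cos(q[5]),.130,.134*np.sin(q[5])))]
f=lambda q:np.concatenate([(proj(n,W(q,g(q)))[0]-full(n,u,v)) for n,u,v,g in O])
r=least_squares(f,[.4,-.06,0,.11,.27,.6],loss='soft_l1')
print(r.x.round(4));print((r.fun.reshape(-1,2)).round(1))
q=r.x
for l in [(.288,0,.007),(q[4],0,.058)]:print(W(q,l).round(4))
E
```

```text
[ 0.3963 -0.0555 -0.0682  0.1147  0.2605  0.6377]
[[-0.1 -0.5]
 [-2.  -0.1]
 [-1.1  0. ]
 [ 0.1  1.3]
 [-1.5 -1.1]
 [-0.  -1.1]
 [-0.7  0.4]
 [-1.2  0.1]
 [-2.3 -0.2]
 [ 0.3 -0.6]]
[[ 0.6836 -0.0751  0.045 ]]
[[ 0.6562 -0.0732  0.096 ]]
```

move_arm:
  targets:
    - {"dx": 1,"dy": 1,"rz": -0.03}
    - {"dx": 1,"dy": 1,"rz": -0.03}
    - {"dx": 1,"dy": 1,"rz": -0.03}
    - {"dx": 1,"dy": 1,"rz": -0.03}
    - {"dx": 1,"dy": 1,"rz": -0.03}
    - {"dx": 1,"dy": 1,"rz": -0.03}
    - {"dx": 1,"dy": 1,"rz": -0.03}
    - {"dx": 1,"dy": 1,"rz": -0.03}
    - {"dx": 1,"dy": 1,"rz": -0.03}
    - {"dx": 1,"dy": 1,"rz": -0.03}
  claw: 100
  newtons: 30

```text
schema error: expected keys dx, dy, dz, rx, ry, rz
```

move_arm:
  targets:
    - {"dx": 1,"dy": 1,"rz": -0.03}
    - {"dx": 1,"dy": 1,"rz": -0.03}
    - {"dx": 1,"dy": 1,"rz": -0.03}
    - {"dx": 1,"dy": 1,"rz": -0.03}
    - {"dx": 1,"dy": 1,"rz": -0.03}
    - {"dx": 1,"dy": 1,"rz": -0.03}
    - {"dx": 1,"dy": 1,"rz": -0.03}
    - {"dx": 1,"dy": 1,"rz": -0.03}
    - {"dx": 0.5,"dy": 1,"rz": -0.03}
    - {"dx": 0.5,"dy": 1,"rz": -0.03}

```text
schema error: expected keys dx, dy, dz, rx, ry, rz
```

move_arm:
  targets:
    - {"dx": 0.5,"dy": 0.7}
    - {"dx": 0.5,"dy": 0.6}
    - {"dx": 0.4}
    - {"dz": -0.6}
    - {"dz": -0.6}
    - {"dz": -0.6}
    - {"dz": -0.6}
    - {}
    - {}
    - {}

```text
schema error: expected keys dx, dy, dz, rx, ry, rz
```

Run:
```python
from station import sensors,cams
from scipy.spatial.transform import Rotation as R
import cv2
s=sensors.sense();print(s["t"],s["tcp_pos"],R.from_quat(s["tool_rot"]).as_matrix().round(3),s["q"].round(2),s["force"])
a=cams.snapshot("scene")[:,:,::-1][150:340,190:410]
cv2.imwrite("pics/s1.png",cv2.resize(a,None,fx=3,fy=3,interpolation=cv2.INTER_CUBIC))
```

```text
0.1 [ 0.14719595 -0.60678897  0.23044206] [[ 0.972  0.236 -0.   ]
 [ 0.236 -0.972  0.002]
 [ 0.    -0.002 -1.   ]] [-1.51  0.53  1.43 -0.    1.18 -0.18] [-0.32258627  0.43557439  0.55930534]
```

View pics/s1.png

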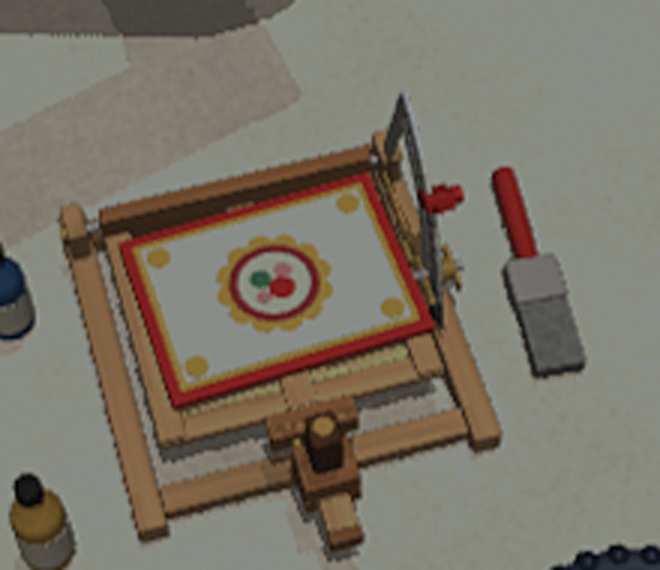

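The move calls were refused because every row needs all six keys. The picture shows the scene unchanged.

move_arm:
  targets:
    - {"dx": 1,"dy": 1,"dz": 0,"rx": 0,"ry": 0,"rz": -0.03}
    - {"dx": 1,"dy": 1,"dz": 0,"rx": 0,"ry": 0,"rz": -0.03}
    - {"dx": 1,"dy": 1,"dz": 0,"rx": 0,"ry": 0,"rz": -0.03}
    - {"dx": 1,"dy": 1,"dz": 0,"rx": 0,"ry": 0,"rz": -0.03}
    - {"dx": 1,"dy": 1,"dz": 0,"rx": 0,"ry": 0,"rz": -0.03}
    - {"dx": 1,"dy": 1,"dz": 0,"rx": 0,"ry": 0,"rz": -0.03}
    - {"dx": 1,"dy": 1,"dz": 0,"rx": 0,"ry": 0,"rz": -0.03}
    - {"dx": 1,"dy": 1,"dz": 0,"rx": 0,"ry": 0,"rz": -0.03}
    - {"dx": 1,"dy": 1,"dz": 0,"rx": 0,"ry": 0,"rz": -0.03}
    - {"dx": 1,"dy": 1,"dz": 0,"rx": 0,"ry": 0,"rz": -0.03}
  claw: 100
  newtons: 30

```text
t: 1.4
tcp_pos: [0.3979, -0.3564, 0.2311]
tool_rot: [0.999, 0.04, -0.0, -0.0]
force: [0.1, -1.5, -0.3]
finger_gap: 0.997
gripper_force: 0.0
```

move_arm:
  targets:
    - {"dx": 1,"dy": 1,"dz": 0,"rx": 0,"ry": 0,"rz": -0.03}
    - {"dx": 1,"dy": 1,"dz": 0,"rx": 0,"ry": 0,"rz": -0.03}
    - {"dx": 1,"dy": 1,"dz": 0,"rx": 0,"ry": 0,"rz": -0.03}
    - {"dx": 1,"dy": 1,"dz": 0,"rx": 0,"ry": 0,"rz": -0.03}
    - {"dx": 1,"dy": 1,"dz": 0,"rx": 0,"ry": 0,"rz": -0.03}
    - {"dx": 1,"dy": 1,"dz": 0,"rx": 0,"ry": 0,"rz": -0.03}
    - {"dx": 1,"dy": 1,"dz": 0,"rx": 0,"ry": 0,"rz": -0.03}
    - {"dx": 1,"dy": 1,"dz": 0,"rx": 0,"ry": 0,"rz": -0.03}
    - {"dx": 0.5,"dy": 1,"dz": 0,"rx": 0,"ry": 0,"rz": -0.03}
    - {"dx": 0.5,"dy": 1,"dz": 0,"rx": 0,"ry": 0,"rz": -0.03}

```text
t: 2.65
tcp_pos: [0.6225, -0.1063, 0.2308]
tool_rot: [0.999, -0.038, -0.0, -0.0]
force: [0.2, -0.9, -0.1]
finger_gap: 0.998
gripper_force: 0.0
```

move_arm:
  targets:
    - {"dx": 0.5,"dy": 0.7,"dz": 0,"rx": 0,"ry": 0,"rz": 0}
    - {"dx": 0.5,"dy": 0.6,"dz": 0,"rx": 0,"ry": 0,"rz": 0}
    - {"dx": 0.4,"dy": 0,"dz": 0,"rx": 0,"ry": 0,"rz": 0}
    - {"dx": 0,"dy": 0,"dz": -0.6,"rx": 0,"ry": 0,"rz": 0}
    - {"dx": 0,"dy": 0,"dz": -0.6,"rx": 0,"ry": 0,"rz": 0}
    - {"dx": 0,"dy": 0,"dz": -0.6,"rx": 0,"ry": 0,"rz": 0}
    - {"dx": 0,"dy": 0,"dz": -0.6,"rx": 0,"ry": 0,"rz": 0}
    - {"dx": 0,"dy": 0,"dz": 0,"rx": 0,"ry": 0,"rz": 0}
    - {"dx": 0,"dy": 0,"dz": 0,"rx": 0,"ry": 0,"rz": 0}
    - {"dx": 0,"dy": 0,"dz": 0,"rx": 0,"ry": 0,"rz": 0}

```text
t: 3.9
tcp_pos: [0.6578, -0.075, 0.1721]
tool_rot: [0.999, -0.038, 0.001, 0.0]
force: [-0.3, 0.1, 0.4]
finger_gap: 1.0
gripper_force: 0.0
```

Run:
```python
from station import sensors,cams
from scipy.spatial.transform import Rotation as R
import cv2
s=sensors.sense();print(s["t"],s["tcp_pos"],R.from_quat(s["tool_rot"]).as_matrix().round(3),s["q"].round(2),s["force"])
a=cams.snapshot("scene")[:,:,::-1][150:340,190:410]
cv2.imwrite("pics/s2.png",cv2.resize(a,None,fx=3.5,fy=3.5,interpolation=cv2.INTER_CUBIC)[:600])
```

```text
3.9 [ 0.6578141  -0.07499396  0.17213202] [[ 0.997 -0.076  0.002]
 [-0.076 -0.997 -0.   ]
 [ 0.002  0.    -1.   ]] [-0.28  0.64  1.39 -0.    1.11  1.37] [-0.34563399  0.10575518  0.38926518]
```

View pics/s2.png

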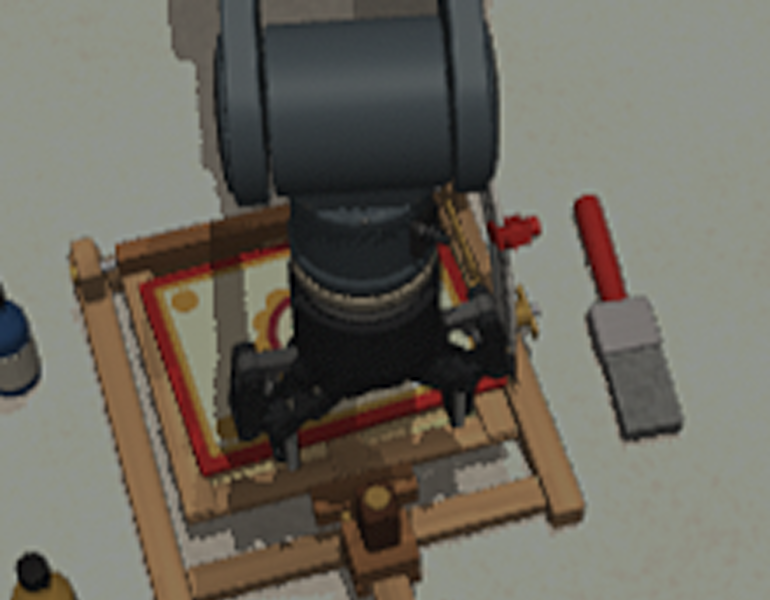

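The fingers straddle the clamp block, which is near (378,515) in the crop. I'll go down and grip it.

move_arm:
  targets:
    - {"dx": 0,"dy": 0,"dz": -0.6,"rx": 0,"ry": 0,"rz": 0}
    - {"dx": 0,"dy": 0,"dz": -0.6,"rx": 0,"ry": 0,"rz": 0}
    - {"dx": 0,"dy": 0,"dz": -0.6,"rx": 0,"ry": 0,"rz": 0}
    - {"dx": 0,"dy": 0,"dz": -0.6,"rx": 0,"ry": 0,"rz": 0}
    - {"dx": 0,"dy": 0,"dz": -0.5,"rx": 0,"ry": 0,"rz": 0}
    - {"dx": 0,"dy": 0,"dz": -0.4,"rx": 0,"ry": 0,"rz": 0}
    - {"dx": 0,"dy": 0,"dz": -0.2,"rx": 0,"ry": 0,"rz": 0}
    - {"dx": 0,"dy": 0,"dz": 0,"rx": 0,"ry": 0,"rz": 0}
    - {"dx": 0,"dy": 0,"dz": 0,"rx": 0,"ry": 0,"rz": 0}
    - {"dx": 0,"dy": 0,"dz": 0,"rx": 0,"ry": 0,"rz": 0}

```text
t: 5.2
tcp_pos: [0.6576, -0.075, 0.0844]
tool_rot: [0.999, -0.038, 0.001, 0.0]
force: [-0.1, 0.1, -0.1]
finger_gap: 1.002
gripper_force: 0.0
```

move_arm:
  targets:
    - {"dx": 0,"dy": 0,"dz": 0,"rx": 0,"ry": 0,"rz": 0}
    - {"dx": 0,"dy": 0,"dz": 0,"rx": 0,"ry": 0,"rz": 0}
    - {"dx": 0,"dy": 0,"dz": 0,"rx": 0,"ry": 0,"rz": 0}
    - {"dx": 0,"dy": 0,"dz": 0,"rx": 0,"ry": 0,"rz": 0}
    - {"dx": 0,"dy": 0,"dz": 0,"rx": 0,"ry": 0,"rz": 0}
    - {"dx": 0,"dy": 0,"dz": 0,"rx": 0,"ry": 0,"rz": 0}
    - {"dx": 0,"dy": 0,"dz": 0,"rx": 0,"ry": 0,"rz": 0}
    - {"dx": 0,"dy": 0,"dz": 0,"rx": 0,"ry": 0,"rz": 0}
    - {"dx": 0,"dy": 0,"dz": 0,"rx": 0,"ry": 0,"rz": 0}
    - {"dx": 0,"dy": 0,"dz": 0,"rx": 0,"ry": 0,"rz": 0}
  claw: 0
  newtons: 30

```text
t: 6.45
tcp_pos: [0.6573, -0.0744, 0.084]
tool_rot: [0.999, -0.038, 0.0, -0.0]
force: [0.1, 5.0, 2.8]
finger_gap: 0.25
gripper_force: 33.8
```

move_arm:
  targets:
    - {"dx": 0,"dy": 0.03,"dz": 0,"rx": 0,"ry": 0,"rz": 0}
    - {"dx": -0.2,"dy": 0.014,"dz": 0,"rx": 0,"ry": 0,"rz": 0}
    - {"dx": -0.2,"dy": 0.014,"dz": 0,"rx": 0,"ry": 0,"rz": 0}
    - {"dx": -0.2,"dy": 0.014,"dz": 0,"rx": 0,"ry": 0,"rz": 0}
    - {"dx": -0.2,"dy": 0.014,"dz": 0,"rx": 0,"ry": 0,"rz": 0}
    - {"dx": -0.2,"dy": 0.014,"dz": 0,"rx": 0,"ry": 0,"rz": 0}
    - {"dx": -0.2,"dy": 0.014,"dz": 0,"rx": 0,"ry": 0,"rz": 0}
    - {"dx": -0.1,"dy": 0.007,"dz": 0,"rx": 0,"ry": 0,"rz": 0}
    - {"dx": 0,"dy": 0,"dz": 0,"rx": 0,"ry": 0,"rz": 0}
    - {"dx": 0,"dy": 0,"dz": 0,"rx": 0,"ry": 0,"rz": 0}

```text
t: 7.7
tcp_pos: [0.626, -0.0723, 0.084]
tool_rot: [0.999, -0.038, 0.002, 0.0]
force: [3.4, 3.1, 0.7]
finger_gap: 0.259
gripper_force: 33.6
```

move_arm:
  targets:
    - {"dx": -0.1,"dy": 0.02,"dz": 0,"rx": 0,"ry": 0,"rz": 0}
    - {"dx": -0.1,"dy": 0.02,"dz": 0,"rx": 0,"ry": 0,"rz": 0}
    - {"dx": -0.1,"dy": 0.007,"dz": 0,"rx": 0,"ry": 0,"rz": 0}
    - {"dx": -0.1,"dy": 0.007,"dz": 0,"rx": 0,"ry": 0,"rz": 0}
    - {"dx": -0.1,"dy": 0.007,"dz": 0,"rx": 0,"ry": 0,"rz": 0}
    - {"dx": 0,"dy": 0,"dz": 0,"rx": 0,"ry": 0,"rz": 0}
    - {"dx": 0,"dy": 0,"dz": 0,"rx": 0,"ry": 0,"rz": 0}
    - {"dx": 0,"dy": 0,"dz": 0,"rx": 0,"ry": 0,"rz": 0}
    - {"dx": 0,"dy": 0,"dz": 0,"rx": 0,"ry": 0,"rz": 0}
    - {"dx": 0,"dy": 0,"dz": 0,"rx": 0,"ry": 0,"rz": 0}

```text
t: 8.95
tcp_pos: [0.6123, -0.0712, 0.084]
tool_rot: [0.999, -0.038, 0.0, 0.001]
force: [3.3, -3.6, 2.2]
finger_gap: 0.253
gripper_force: 33.7
```

move_arm:
  targets:
    - {"dx": -0.1,"dy": 0.007,"dz": 0,"rx": 0,"ry": 0,"rz": 0}
    - {"dx": -0.1,"dy": 0.007,"dz": 0,"rx": 0,"ry": 0,"rz": 0}
    - {"dx": -0.06,"dy": 0.004,"dz": 0,"rx": 0,"ry": 0,"rz": 0}
    - {"dx": -0.06,"dy": 0.004,"dz": 0,"rx": 0,"ry": 0,"rz": 0}
    - {"dx": 0,"dy": 0,"dz": 0,"rx": 0,"ry": 0,"rz": 0}
    - {"dx": 0,"dy": 0,"dz": 0,"rx": 0,"ry": 0,"rz": 0}
    - {"dx": 0,"dy": 0,"dz": 0,"rx": 0,"ry": 0,"rz": 0}
    - {"dx": 0,"dy": 0,"dz": 0,"rx": 0,"ry": 0,"rz": 0}
    - {"dx": 0,"dy": 0,"dz": 0,"rx": 0,"ry": 0,"rz": 0}
    - {"dx": 0,"dy": 0,"dz": 0,"rx": 0,"ry": 0,"rz": 0}

```text
t: 10.2
tcp_pos: [0.605, -0.0707, 0.084]
tool_rot: [0.999, -0.038, 0.001, 0.001]
force: [4.2, -4.3, 1.2]
finger_gap: 0.252
gripper_force: 33.6
```

move_arm:
  targets:
    - {"dx": -0.04,"dy": 0.0,"dz": 0,"rx": 0,"ry": 0,"rz": 0}
    - {"dx": -0.04,"dy": -0.01,"dz": 0,"rx": 0,"ry": 0,"rz": 0}
    - {"dx": -0.04,"dy": 0,"dz": 0,"rx": 0,"ry": 0,"rz": 0}
    - {"dx": -0.04,"dy": 0.003,"dz": 0,"rx": 0,"ry": 0,"rz": 0}
    - {"dx": 0,"dy": 0,"dz": 0,"rx": 0,"ry": 0,"rz": 0}
    - {"dx": 0,"dy": 0,"dz": 0,"rx": 0,"ry": 0,"rz": 0}
    - {"dx": 0,"dy": 0,"dz": 0,"rx": 0,"ry": 0,"rz": 0}
    - {"dx": 0,"dy": 0,"dz": 0,"rx": 0,"ry": 0,"rz": 0}
    - {"dx": 0,"dy": 0,"dz": 0,"rx": 0,"ry": 0,"rz": 0}
    - {"dx": 0,"dy": 0,"dz": 0,"rx": 0,"ry": 0,"rz": 0}

```text
t: 11.45
tcp_pos: [0.6017, -0.0705, 0.0841]
tool_rot: [0.999, -0.038, 0.002, 0.0]
force: [6.1, -3.3, -0.4]
finger_gap: 0.254
gripper_force: 33.5
```

Run:
```python
from station import sensors,cams
import cv2
s=sensors.sense();print(s["t"],s["tcp_pos"],s["force"])
a=cams.snapshot("scene")[:,:,::-1][190:330,200:370]
cv2.imwrite("pics/s3.png",cv2.resize(a,None,fx=4.2,fy=4.2,interpolation=cv2.INTER_CUBIC))
```

```text
11.45 [ 0.60168848 -0.07049523  0.08405264] [ 6.05696717 -3.33508658 -0.36791904]
```

View pics/s3.png

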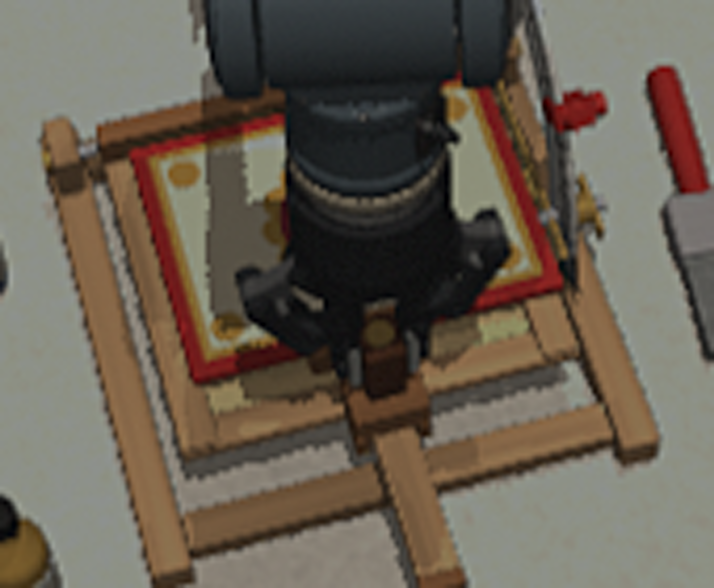

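The jaw meets the panel's top edge, which is near (320,350) in the crop. The force is rising, so I'll push on.

move_arm:
  targets:
    - {"dx": -0.04,"dy": -0.004,"dz": 0,"rx": 0,"ry": 0,"rz": 0}
    - {"dx": -0.04,"dy": 0,"dz": 0,"rx": 0,"ry": 0,"rz": 0}
    - {"dx": -0.04,"dy": 0.003,"dz": 0,"rx": 0,"ry": 0,"rz": 0}
    - {"dx": -0.04,"dy": 0.003,"dz": 0,"rx": 0,"ry": 0,"rz": 0}
    - {"dx": 0,"dy": 0,"dz": 0,"rx": 0,"ry": 0,"rz": 0}
    - {"dx": 0,"dy": 0,"dz": 0,"rx": 0,"ry": 0,"rz": 0}
    - {"dx": 0,"dy": 0,"dz": 0,"rx": 0,"ry": 0,"rz": 0}
    - {"dx": 0,"dy": 0,"dz": 0,"rx": 0,"ry": 0,"rz": 0}
    - {"dx": 0,"dy": 0,"dz": 0,"rx": 0,"ry": 0,"rz": 0}
    - {"dx": 0,"dy": 0,"dz": 0,"rx": 0,"ry": 0,"rz": 0}

```text
t: 12.75
tcp_pos: [0.5989, -0.0703, 0.0842]
tool_rot: [0.999, -0.038, 0.003, 0.0]
force: [7.3, -1.7, -0.2]
finger_gap: 0.251
gripper_force: 33.4
```

move_arm:
  targets:
    - {"dx": -0.04,"dy": 0,"dz": 0,"rx": 0,"ry": 0,"rz": 0}
    - {"dx": -0.04,"dy": 0,"dz": 0,"rx": 0,"ry": 0,"rz": 0}
    - {"dx": -0.04,"dy": 0.003,"dz": 0,"rx": 0,"ry": 0,"rz": 0}
    - {"dx": -0.04,"dy": 0.003,"dz": 0,"rx": 0,"ry": 0,"rz": 0}
    - {"dx": 0,"dy": 0,"dz": 0,"rx": 0,"ry": 0,"rz": 0}
    - {"dx": 0,"dy": 0,"dz": 0,"rx": 0,"ry": 0,"rz": 0}
    - {"dx": 0,"dy": 0,"dz": 0,"rx": 0,"ry": 0,"rz": 0}
    - {"dx": 0,"dy": 0,"dz": 0,"rx": 0,"ry": 0,"rz": 0}
    - {"dx": 0,"dy": 0,"dz": 0,"rx": 0,"ry": 0,"rz": 0}
    - {"dx": 0,"dy": 0,"dz": 0,"rx": 0,"ry": 0,"rz": 0}

```text
t: 14.0
tcp_pos: [0.5964, -0.0702, 0.0848]
tool_rot: [0.999, -0.038, 0.005, 0.001]
force: [10.5, -1.5, -0.1]
finger_gap: 0.252
gripper_force: 33.5
```

move_arm:
  targets:
    - {"dx": -0.04,"dy": 0.003,"dz": 0,"rx": 0,"ry": 0,"rz": 0}
    - {"dx": -0.04,"dy": 0.003,"dz": 0,"rx": 0,"ry": 0,"rz": 0}
    - {"dx": 0,"dy": 0,"dz": 0,"rx": 0,"ry": 0,"rz": 0}
    - {"dx": 0,"dy": 0,"dz": 0,"rx": 0,"ry": 0,"rz": 0}
    - {"dx": 0,"dy": 0,"dz": 0,"rx": 0,"ry": 0,"rz": 0}
    - {"dx": 0,"dy": 0,"dz": 0,"rx": 0,"ry": 0,"rz": 0}
    - {"dx": 0,"dy": 0,"dz": 0,"rx": 0,"ry": 0,"rz": 0}
    - {"dx": 0,"dy": 0,"dz": 0,"rx": 0,"ry": 0,"rz": 0}
    - {"dx": 0,"dy": 0,"dz": 0,"rx": 0,"ry": 0,"rz": 0}
    - {"dx": 0,"dy": 0,"dz": 0,"rx": 0,"ry": 0,"rz": 0}

```text
t: 15.25
tcp_pos: [0.5952, -0.0701, 0.085]
tool_rot: [0.999, -0.038, 0.005, 0.001]
force: [11.0, -1.2, 1.2]
finger_gap: 0.252
gripper_force: 33.6
```

move_arm:
  targets:
    - {"dx": 0,"dy": 0,"dz": 0,"rx": 0,"ry": 0,"rz": 0}
    - {"dx": 0,"dy": 0,"dz": 0,"rx": 0,"ry": 0,"rz": 0}
    - {"dx": 0,"dy": 0,"dz": 0,"rx": 0,"ry": 0,"rz": 0}
    - {"dx": 0,"dy": 0,"dz": 0,"rx": 0,"ry": 0,"rz": 0}
    - {"dx": 0,"dy": 0,"dz": 0,"rx": 0,"ry": 0,"rz": 0}
    - {"dx": 0,"dy": 0,"dz": 0,"rx": 0,"ry": 0,"rz": 0}
    - {"dx": 0,"dy": 0,"dz": 0.3,"rx": 0,"ry": 0,"rz": 0}
    - {"dx": 0,"dy": 0,"dz": 0.8,"rx": 0,"ry": 0,"rz": 0}
    - {"dx": 0,"dy": 0,"dz": 1,"rx": 0,"ry": 0,"rz": 0}
    - {"dx": 0,"dy": 0,"dz": 1,"rx": 0,"ry": 0,"rz": 0}
  claw: 100

```text
t: 16.5
tcp_pos: [0.5903, -0.0696, 0.1625]
tool_rot: [0.999, -0.038, 0.0, 0.0]
force: [-0.1, 0.1, 0.2]
finger_gap: 0.998
gripper_force: 0.0
```

move_arm:
  targets:
    - {"dx": 0.5,"dy": -0.03,"dz": 0,"rx": 0,"ry": 0,"rz": 0}
    - {"dx": 1,"dy": -0.07,"dz": 0,"rx": 0,"ry": 0,"rz": 0}
    - {"dx": 1,"dy": -0.07,"dz": 0,"rx": 0,"ry": 0,"rz": 0}
    - {"dx": 0.9,"dy": -0.07,"dz": 0,"rx": 0,"ry": 0,"rz": 0}
    - {"dx": 0,"dy": 0,"dz": 0,"rx": 0,"ry": 0,"rz": 0}
    - {"dx": 0,"dy": 0,"dz": 0,"rx": 0,"ry": 0,"rz": 0}
    - {"dx": 0,"dy": 0,"dz": 0,"rx": 0,"ry": 0,"rz": 0}
    - {"dx": 0,"dy": 0,"dz": 0,"rx": 0,"ry": 0,"rz": 0}
    - {"dx": 0,"dy": 0,"dz": 0,"rx": 0,"ry": 0,"rz": 0}
    - {"dx": 0,"dy": 0,"dz": 0,"rx": 0,"ry": 0,"rz": 0}

```text
t: 17.75
tcp_pos: [0.6752, -0.0756, 0.1615]
tool_rot: [0.999, -0.038, 0.0, 0.0]
force: [1.1, -0.4, 0.4]
finger_gap: 0.999
gripper_force: 0.0
```

Run:
```python
from station import sensors,cams
import cv2,numpy as np
s=sensors.sense();print(s["t"],s["tcp_pos"],s["q"].round(2),s["force"])
a=cams.snapshot("scene")[:,:,::-1][190:320,200:350]
b=cams.snapshot("top")[:,:,::-1][155:320,260:420]
a=cv2.resize(a,(400,347),interpolation=cv2.INTER_CUBIC);b=cv2.resize(b,(400,412),interpolation=cv2.INTER_CUBIC)
c=np.zeros((412,800,3),np.uint8);c[:347,:400]=a;c[:,400:]=b
cv2.imwrite("pics/s4.png",c)
```

```text
17.75 [ 0.67520176 -0.07561266  0.16148106] [-0.28  0.68  1.35  0.    1.12  1.37] [ 1.10046579 -0.38416761  0.42658361]
```

View pics/s4.png

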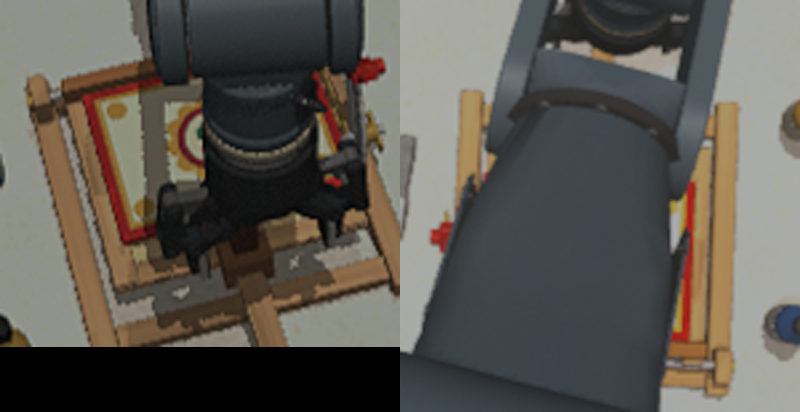

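Run:
```python
from h import *
p=(.3963,-.056,-.069)
for z in(.014,.023,.03):
    print(z,proj("scene",W(p,[(.172,-.1,z),(.022,-.1,z)])).round(1).tolist(),proj("top",W(p,[(.022,-.1,z)])).round(1).tolist())
print("seen (248,280.7) (231.1,226.3); top (376,291)")
# initial panel corners from first crops
for n,u,v in(("scene",178,397),("scene",483,303),("scene",108,203),("top",425,470),("top",120,245),("top",424,243)):print(n,full(n,u,v).round(1))
print(proj("top",W(p,[(.172,.1,.023),(.172,-.1,.023)])).round(1).tolist())
```

```text
0.014 [[241.5, 282.1], [226.6, 227.3]] [[378.2, 291.7]]
0.023 [[241.1, 280.0], [226.2, 225.0]] [[378.7, 291.9]]
0.03 [[240.8, 278.3], [225.8, 223.2]] [[379.1, 292.0]]
seen (248,280.7) (231.1,226.3); top (376,291)
scene [249.4 285.3]
scene [334.2 259.2]
scene [230.  231.4]
top [378.1 285.6]
top [293.3 223.1]
top [377.8 222.5]
[[295.9, 223.6], [381.2, 227.6]]
```

Run:
```python
from h import *
import cv2
from scipy.optimize import least_squares
I=cams.snapshot("scene").astype(int);cv2.imwrite("pics/full4.png",I[:,:,::-1].astype(np.uint8))
J=cv2.imread("pics/scene0.png")[:,:,::-1].astype(int)
p=(.3963,-.056,-.069)
def ray(n,uv,z):
    m=M[n];E=m["extrinsics"];d=np.array([(uv[0]-m["cx"])/m["fx"],(uv[1]-m["cy"])/m["fy"],1])
    o=-E[:3,:3].T@E[:3,3];d=E[:3,:3].T@d;w=o+d*((z+.038-o[2])/d[2])
    c,s=np.cos(p[2]),np.sin(p[2]);x,y=w[0]-p[0],w[1]-p[1];return c*x+s*y,-s*x+c*y
for nm,A in(("start",J),("now",I)):
    sc=A[:,:,0]-A[:,:,1]
    pts=[]
    for r in range(236,276,3):
        row=A[r,222:262];s=row[:,0]-2.2*row[:,1]; 
        k=np.argmax(s>10)
        pts.append(ray("scene",(222+k-s[k-1:k+1][0]*0,r),.023))
    pts=np.array(pts);g=np.polyfit(pts[:,0],pts[:,1],1)
    print(nm,"skew",g.round(4),"res",np.std(pts[:,1]-np.polyval(g,pts[:,0])).round(4))
    # upper edge: per column, last red row going down
    e=[]
    for c in range(248,272,3):
        col=A[240:300,c];s=col[:,0]-2.2*col[:,1];k=np.where(s>10)[0]
        if len(k):e.append(ray("scene",(c,240+k[-1]+.5),.023))
    e=np.array(e);g=np.polyfit(e[:,1],e[:,0],1);print("  upper edge slope,x@y=-.1,x@0",g[0].round(4),np.polyval(g,-.1).round(4),np.polyval(g,0).round(4),"n",len(e))
for u,v in((95,0),):pass
```

```text
start skew [ 0.0497 -0.0989] res 0.0005
  upper edge slope,x@y=-.1,x@0 -0.0177 0.1891 0.1873 n 8
now skew [ 0.0112 -0.0915] res 0.0007
  upper edge slope,x@y=-.1,x@0 -1.1567 0.2037 0.088 n 5
```

Run:
```python
import cv2
a=cv2.imread("pics/full4.png")[205:297,205:305]
a=cv2.convertScaleAbs(a,alpha=1.4)
cv2.imwrite("pics/z4.png",cv2.resize(a,None,fx=6,fy=6,interpolation=cv2.INTER_CUBIC))
```

```text
(no output)
```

View pics/z4.png

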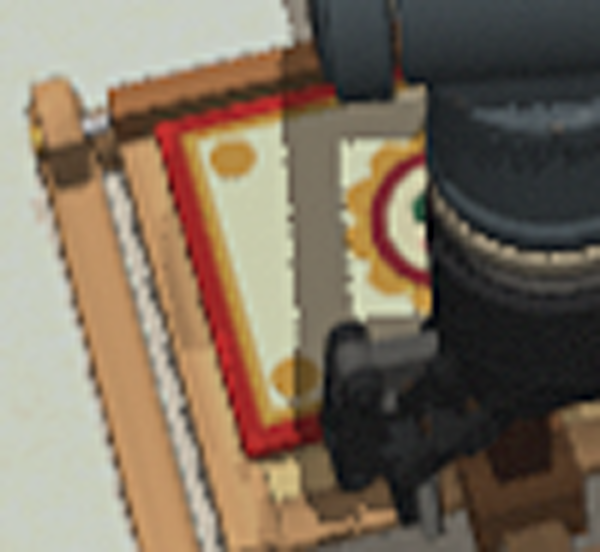

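Run:
```python
import cv2,numpy as np
from h import *
for f in("scene0","full4"):
    A=cv2.imread(f"pics/{f}.png").astype(float)
    up=cv2.resize(A,None,fx=4,fy=4,interpolation=cv2.INTER_CUBIC)
    out=[]
    for c in range(234,286,4):
        col=up[205*4:240*4,c*4+2];b,g,r=col.T
        d=(r<75)&(g<60); k=np.where(d)[0]
        if len(k):
            # last dark run before red
            red=np.where((r-2.2*g>10)&(r>90))[0]; red=red[red>k[0]]
            out.append((c,205+k[0]/4,205+(red[0] if len(red) else -1)/4))
    print(f);print(np.array(out).T.round(1).tolist())
p=(.3963,-.056,-.069)
L=[(.022,y,z) for z in(.034,.023) for y in(-.1,-.05,0)]
print(proj("scene",W(p,L)).round(1).tolist())
```

```text
scene0
[[234.0, 238.0, 242.0, 246.0, 250.0, 254.0, 258.0, 262.0, 266.0, 270.0, 274.0, 278.0, 282.0], [222.0, 221.0, 220.0, 219.0, 218.2, 217.2, 216.5, 215.5, 214.5, 213.5, 212.8, 211.8, 210.8], [229.5, 228.2, 227.2, 226.2, 225.2, 224.0, 222.5, 221.5, 220.8, 219.8, 218.5, 217.2, 216.0]]
full4
[[234.0, 238.0, 242.0, 246.0, 250.0, 254.0, 258.0, 262.0, 266.0, 270.0, 274.0, 278.0, 282.0], [222.0, 221.0, 220.2, 219.0, 218.5, 212.0, 205.0, 205.0, 205.0, 205.2, 205.0, 205.0, 205.0], [225.2, 224.2, 223.5, 222.2, 221.2, 204.8, 204.8, 204.8, 204.8, 204.8, 231.0, 204.8, 204.8]]
[[225.6, 222.2], [247.2, 217.0], [268.6, 211.9], [226.2, 225.0], [247.7, 219.9], [268.9, 214.8]]
```

The panel is home: the gap from ledge to panel is a constant 3.2 px across the width, against 2.8 px expected, so it is also square. Next I'll take the mast.

move_arm:
  targets:
    - {"dx": 0.36,"dy": -0.02,"dz": -0.5,"rx": 0,"ry": 0,"rz": 0}
    - {"dx": 0,"dy": 0,"dz": -0.8,"rx": 0,"ry": 0,"rz": 0}
    - {"dx": 0,"dy": 0,"dz": -0.8,"rx": 0,"ry": 0,"rz": 0}
    - {"dx": 0,"dy": 0,"dz": -0.8,"rx": 0,"ry": 0,"rz": 0}
    - {"dx": 0,"dy": 0,"dz": -0.8,"rx": 0,"ry": 0,"rz": 0}
    - {"dx": 0,"dy": 0,"dz": -0.7,"rx": 0,"ry": 0,"rz": 0}
    - {"dx": 0,"dy": 0,"dz": -0.6,"rx": 0,"ry": 0,"rz": 0}
    - {"dx": 0,"dy": 0,"dz": -0.4,"rx": 0,"ry": 0,"rz": 0}
    - {"dx": 0,"dy": 0,"dz": 0,"rx": 0,"ry": 0,"rz": 0}
    - {"dx": 0,"dy": 0,"dz": 0,"rx": 0,"ry": 0,"rz": 0}

```text
t: 19.15
tcp_pos: [0.6848, -0.0762, 0.0269]
tool_rot: [0.999, -0.038, 0.001, 0.0]
force: [-0.1, -0.1, -0.4]
finger_gap: 1.001
gripper_force: 0.0
```

move_arm:
  targets:
    - {"dx": 0,"dy": 0,"dz": 0,"rx": 0,"ry": 0,"rz": 0}
    - {"dx": 0,"dy": 0,"dz": 0,"rx": 0,"ry": 0,"rz": 0}
    - {"dx": 0,"dy": 0,"dz": 0,"rx": 0,"ry": 0,"rz": 0}
    - {"dx": 0,"dy": 0,"dz": 0,"rx": 0,"ry": 0,"rz": 0}
    - {"dx": 0,"dy": 0,"dz": 0,"rx": 0,"ry": 0,"rz": 0}
    - {"dx": 0,"dy": 0,"dz": 0,"rx": 0,"ry": 0,"rz": 0}
    - {"dx": 0,"dy": 0,"dz": 0,"rx": 0,"ry": 0,"rz": 0}
    - {"dx": 0,"dy": 0,"dz": 0,"rx": 0,"ry": 0,"rz": 0}
    - {"dx": 0,"dy": 0,"dz": 0,"rx": 0,"ry": 0,"rz": 0}
    - {"dx": 0,"dy": 0,"dz": 0,"rx": 0,"ry": 0,"rz": 0}
  claw: 0
  newtons: 60

```text
t: 20.4
tcp_pos: [0.6844, -0.0761, 0.0267]
tool_rot: [0.999, -0.038, 0.0, 0.0]
force: [-1.0, 1.3, 5.4]
finger_gap: 0.245
gripper_force: 59.6
```

Run:
```python
from h import *
from station import sensors
s=sensors.sense();P=s["tcp_pos"];print(s["t"],P,s["q"].round(3))
p=(.3963,-.056,-.069)
# arc plan, 20 rows to angle A, radial r0, angle offset of TCP
dx=(P[0]-p[0])*np.cos(p[2])+(P[1]-p[1])*np.sin(p[2]);dz=P[2]-.038
r=np.hypot(dx,dz);a0=np.arctan2(dz,dx);print(r,a0)
A=np.linspace(0,.60,21)
x=r*np.cos(A+a0);z=r*np.sin(A+a0)
d=np.c_[np.diff(x)*np.cos(p[2]),np.diff(x)*np.sin(p[2]),np.diff(z)]/.025
print(d.round(3)); print("rot per row (units) about -y':",.03/np.radians(30)*np.array([np.sin(p[2]),-np.cos(p[2])]))
```

```text
20.4 [ 0.68435767 -0.07605358  0.02671295] [-0.273  0.86   1.388  0.     0.893  1.374]
0.28897533086943544 -0.039068823923793856
[[ 0.008 -0.001  0.347]
 [-0.002  0.     0.347]
 [-0.012  0.001  0.347]
 [-0.023  0.002  0.346]
 [-0.033  0.002  0.345]
 [-0.043  0.003  0.344]
 [-0.054  0.004  0.343]
 [-0.064  0.004  0.341]
 [-0.074  0.005  0.339]
 [-0.084  0.006  0.336]
 [-0.094  0.007  0.334]
 [-0.104  0.007  0.331]
 [-0.114  0.008  0.327]
 [-0.124  0.009  0.324]
 [-0.133  0.009  0.32 ]
 [-0.143  0.01   0.316]
 [-0.152  0.011  0.311]
 [-0.162  0.011  0.307]
 [-0.171  0.012  0.302]
 [-0.18   0.012  0.296]]
rot per row (units) about -y': [-0.00395027 -0.05715944]
```

move_arm:
  targets:
    - {"dx": 0.01,"dy": 0,"dz": 0.347,"rx": -0.004,"ry": -0.057,"rz": 0}
    - {"dx": 0,"dy": 0,"dz": 0.347,"rx": -0.004,"ry": -0.057,"rz": 0}
    - {"dx": -0.012,"dy": 0.001,"dz": 0.347,"rx": -0.004,"ry": -0.057,"rz": 0}
    - {"dx": -0.023,"dy": 0.002,"dz": 0.346,"rx": -0.004,"ry": -0.057,"rz": 0}
    - {"dx": -0.033,"dy": 0.002,"dz": 0.345,"rx": -0.004,"ry": -0.057,"rz": 0}
    - {"dx": -0.043,"dy": 0.003,"dz": 0.344,"rx": -0.004,"ry": -0.057,"rz": 0}
    - {"dx": -0.054,"dy": 0.004,"dz": 0.343,"rx": -0.004,"ry": -0.057,"rz": 0}
    - {"dx": -0.064,"dy": 0.004,"dz": 0.341,"rx": -0.004,"ry": -0.057,"rz": 0}
    - {"dx": -0.074,"dy": 0.005,"dz": 0.339,"rx": -0.004,"ry": -0.057,"rz": 0}
    - {"dx": -0.084,"dy": 0.006,"dz": 0.336,"rx": -0.004,"ry": -0.057,"rz": 0}

```text
t: 21.65
tcp_pos: [0.6747, -0.0754, 0.1128]
tool_rot: [0.988, -0.038, 0.15, 0.005]
force: [1.7, 1.0, -3.0]
finger_gap: 0.243
gripper_force: 58.8
```

move_arm:
  targets:
    - {"dx": -0.094,"dy": 0.007,"dz": 0.334,"rx": -0.004,"ry": -0.057,"rz": 0}
    - {"dx": -0.104,"dy": 0.007,"dz": 0.331,"rx": -0.004,"ry": -0.057,"rz": 0}
    - {"dx": -0.114,"dy": 0.008,"dz": 0.327,"rx": -0.004,"ry": -0.057,"rz": 0}
    - {"dx": -0.124,"dy": 0.009,"dz": 0.324,"rx": -0.004,"ry": -0.057,"rz": 0}
    - {"dx": -0.133,"dy": 0.009,"dz": 0.32,"rx": -0.004,"ry": -0.057,"rz": 0}
    - {"dx": -0.143,"dy": 0.01,"dz": 0.316,"rx": -0.004,"ry": -0.057,"rz": 0}
    - {"dx": -0.152,"dy": 0.011,"dz": 0.311,"rx": -0.004,"ry": -0.057,"rz": 0}
    - {"dx": -0.162,"dy": 0.011,"dz": 0.307,"rx": -0.004,"ry": -0.057,"rz": 0}
    - {"dx": 0,"dy": 0,"dz": 0,"rx": 0,"ry": 0,"rz": 0}
    - {"dx": 0,"dy": 0,"dz": 0,"rx": 0,"ry": 0,"rz": 0}

```text
t: 22.9
tcp_pos: [0.649, -0.0737, 0.1764]
tool_rot: [0.963, -0.037, 0.266, 0.008]
force: [1.2, 0.4, -3.0]
finger_gap: 0.243
gripper_force: 59.0
```

Run:
```python
from h import *
from station import sensors
import cv2
s=sensors.sense();P=s["tcp_pos"];print(s["t"],P,s["q"].round(3),s["force"])
p=(.3963,-.056,-.069)
dx=(P[0]-p[0])*np.cos(p[2])+(P[1]-p[1])*np.sin(p[2]);dz=P[2]-.038
print("r",np.hypot(dx,dz),"tilt",np.arctan2(dz,dx)+.0391)
I=[];
for n,(x,y) in(("scene",(290,165)),("top",(250,215))):
    A=cams.snapshot(n)[:,:,::-1];cv2.imwrite(f"pics/r_{n}.png",A)
    I.append(cv2.resize(A[y:y+80,x:x+57],(399,560),interpolation=cv2.INTER_CUBIC))
cv2.imwrite("pics/r.png",np.hstack(I))
```

```text
22.9 [ 0.64900361 -0.07368679  0.17636119] [-0.349  0.513  1.832  0.482  0.309  0.873] [ 1.18095892  0.37237979 -3.03938693]
r 0.2886446023688007 tilt 0.5390115756612791
```

View pics/r.png

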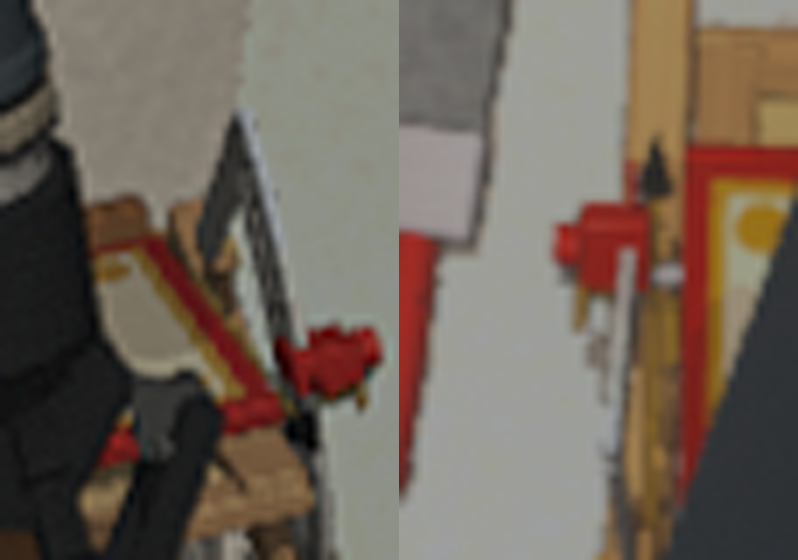

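The scene crop shows the red clip body at about (322,362) and the black pointer tip at about (302,428), still below the clip. In the top crop they are at (614,248) and (655,170). I'll work out both angles with free sideways offsets.

```bash
cat > ang.py <<'E'
from h import *
import cv2,sys
from scipy.optimize import least_squares
p=(.3963,-.056,-.069)
def cent(A,box,f):
    x,y,w,h=box;B=cv2.resize(A[y:y+h,x:x+w].astype(np.float32),None,fx=1,fy=1);b,g,r=B.transpose(2,0,1)
    n,l,s,c=cv2.connectedComponentsWithStats(f(r,g,b).astype(np.uint8));i=1+np.argmax(s[1:,4]);return c[i]+[x,y],s[i]
def ang(obs,r,y0=None):
    def P(q):return W(p,(r*np.cos(q[0])-q[2]*0,q[1],r*np.sin(q[0])))
    f=lambda q:np.r_[np.concatenate([proj(n,P(q))[0]-o for n,o in obs]),(q[1]-y0)*300 if y0 else 0]
    s=least_squares(f,[.6,.125,0]);return s.x[:2].round(4),s.fun.round(1)
E
python3 - <<'E'
from ang import *
S=cv2.imread("pics/r_scene.png");T=cv2.imread("pics/r_top.png")
red=lambda r,g,b:(r>90)&(r-2.5*g>0)
cs=cent(S,(331,208,16,17),red);ct=cent(T,(275,241,12,20),red);print(cs,ct)
print("clip cent",ang([("scene",cs[0]),("top",ct[0])],.134,.130))
print("clip hand",ang([("scene",(336,216.7)),("top",(280.7,250.4))],.134,.130))
for rr in(.145,.150,.155):print("ptr",rr,ang([("scene",(333.1,226.1)),("top",(286.6,239.3))],rr))
# initial pointer tip (tilt 0): top crop (104,280), scene crop (487,288)
for rr in(.145,.150,.155):print("ptr0",rr,ang([("scene",full("scene",487,288)),("top",full("top",104,280))],rr))
E
```

```text
(array([337.16216216, 215.74324324]), array([ 0,  4, 13,  9, 74], dtype=int32)) (array([279.84536082, 249.21649485]), array([ 0,  3, 11, 12, 97], dtype=int32))
clip cent (array([0.6346, 0.1322]), array([-1.2,  0.3, -0.8, -0. ,  0.7]))
clip hand (array([0.6343, 0.1301]), array([-1. , -0.4, -0.8, -1.2,  0. ]))
ptr 0.145 (array([0.4997, 0.1187]), array([-0.5,  1. , -0.8,  1.8,  0. ]))
ptr 0.15 (array([0.5265, 0.1179]), array([-0.4,  0.4, -0.5,  0.5,  0. ]))
ptr 0.155 (array([0.5516, 0.1171]), array([-0.4, -0.3, -0.3, -0.7,  0. ]))
ptr0 0.145 (array([-0.0948,  0.1193]), array([-1.1, -1.2, -1. ,  3.3,  0. ]))
ptr0 0.15 (array([-0.0608,  0.1185]), array([-0.7, -0.3, -0.6,  1. ,  0. ]))
ptr0 0.155 (array([-0.0189,  0.1176]), array([-0.3,  0.3, -0.3, -1.4,  0. ]))
```

move_arm:
  targets:
    - {"dx": -0.067,"dy": 0.005,"dz": 0.122,"rx": -0.0016,"ry": -0.023,"rz": 0}
    - {"dx": -0.069,"dy": 0.005,"dz": 0.121,"rx": -0.0016,"ry": -0.023,"rz": 0}
    - {"dx": -0.071,"dy": 0.005,"dz": 0.121,"rx": -0.0016,"ry": -0.023,"rz": 0}
    - {"dx": -0.072,"dy": 0.005,"dz": 0.12,"rx": -0.0016,"ry": -0.023,"rz": 0}
    - {"dx": -0.074,"dy": 0.005,"dz": 0.12,"rx": -0.0016,"ry": -0.023,"rz": 0}
    - {"dx": -0.076,"dy": 0.005,"dz": 0.119,"rx": -0.0016,"ry": -0.023,"rz": 0}
    - {"dx": -0.077,"dy": 0.005,"dz": 0.119,"rx": -0.0016,"ry": -0.023,"rz": 0}
    - {"dx": -0.078,"dy": 0.005,"dz": 0.118,"rx": -0.0016,"ry": -0.023,"rz": 0}
    - {"dx": 0,"dy": 0,"dz": 0,"rx": 0,"ry": 0,"rz": 0}
    - {"dx": 0,"dy": 0,"dz": 0,"rx": 0,"ry": 0,"rz": 0}

```text
t: 24.25
tcp_pos: [0.6344, -0.0727, 0.2002]
tool_rot: [0.949, -0.036, 0.312, 0.01]
force: [0.4, -0.3, -3.7]
finger_gap: 0.25
gripper_force: 59.0
```

Run:
```python
from ang import *
from station import sensors
s=sensors.sense();P=s["tcp_pos"];print(s["t"],P,s["q"].round(3),s["qd"].round(3),s["force"])
dx=(P[0]-p[0])*np.cos(p[2])+(P[1]-p[1])*np.sin(p[2]);dz=P[2]-.038
print("r",np.hypot(dx,dz),"tilt",np.arctan2(dz,dx)+.0391)
blk=lambda r,g,b:(r<48)&(g<48)&(b<48)
for t in("r","f"):
    if t=="f":
        for n in("scene","top"):cv2.imwrite(f"pics/f_{n}.png",cams.snapshot(n)[:,:,::-1])
    for n,b in(("scene",(326,208,16,26)),("top",(282,230,9,22))):
        A=cv2.imread(f"pics/{t}_{n}.png");print(t,n,cent(A,b,blk),np.round(proj(n,W(p,[(r*np.cos(a),.118,r*np.sin(a)) for a in(.539,.635) for r in (.150,)])),1).tolist())
red=lambda r,g,b:(r>90)&(r-2.5*g>0)
print(cent(cv2.imread("pics/f_scene.png"),(331,208,16,17),red),cent(cv2.imread("pics/f_top.png"),(275,241,12,20),red))
T=cv2.imread("pics/f_top.png")[236:252,276:294].sum(2)//3;print(T)
```

```text
24.25 [ 0.6343833  -0.07268543  0.20021516] [-0.373  0.46   1.918  0.875  0.233  0.47 ] [ 0.001  0.002 -0.001  0.001 -0.002 -0.002] [ 0.40078796 -0.2834839  -3.72287538]
r 0.2885754060807723 tilt 0.6360517182172569
r scene (array([332.53846154, 225.92307692]), array([ 4, 14,  5,  9, 26], dtype=int32)) [[332.6, 225.7], [331.6, 219.6]]
r top (array([286.        , 239.54545455]), array([ 3,  7,  3,  5, 11], dtype=int32)) [[285.9, 240.2], [285.4, 243.5]]
f scene (array([332.16, 220.4 ]), array([ 4,  9,  5, 10, 25], dtype=int32)) [[332.6, 225.7], [331.6, 219.6]]
f top (array([285.85714286, 243.        ]), array([ 3, 10,  3,  6, 14], dtype=int32)) [[285.9, 240.2], [285.4, 243.5]]
(array([337.4057971 , 215.26086957]), array([ 0,  4, 13,  9, 69], dtype=int32)) (array([279.39772727, 249.14772727]), array([ 0,  3, 11, 12, 88], dtype=int32))
[[149 149 149 148 147 131 109 113 116 117 117 116 117 116  94  74  92  97]
 [148 148 148 147 146 130 104 105 112 108 109 114 112 111  90  74  92  96]
 [147 148 148 148 148 131  91  85 100  83  82 103 106 104  83  73  93  97]
 [147 147 147 149 149 131  89  8
[... 243 characters left out ...]
 86  94  74  64  65  66]
 [137 133 133 132 133 119  86  68  55  39  39  41  83  93  72  63  62  62]
 [102  78  77  78  76  78  74  55  40  39  38  37  76  86  65  62  62  63]
 [ 82  64  65  63  63  62  64  59  46  40  38  36  66  77  65  62  62  65]
 [ 74  73  72  72  71  71  70  68  62  54  45  47  76  83  65  62  63  65]
 [ 70  78  77  77  76  75  74  73  71  66  56  71  96  91  65  63  62  66]
 [ 63  63  63  64  64  64  64  63  63  62  60  87 105  89  64  63  62  65]
 [ 63  64  64  63  64  64  63  64  62  63  61  87 105  89  64  63  63  66]
 [ 61  64  64  65  64  80  98  92  67  68  67  87 105  89  64  63  63  65]
 [ 60  64  64  64  63  97 125 114  69  71  70  88 105  89  64  63  62  64]]
```

```bash
python3 -c "
from station import order
print(order.sign_off())"
```

```text
the job is handed in; nothing more can be done
None
```

The job is handed in: the clamp presses the panel square and home on the ledge, and the arm is holding the frame still at about 0.636 rad, where I measured the red clip at about 0.635 rad (good to about 0.01 to 0.015 rad); sign-off returned no verdict.

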